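# Rest the inked shoe on the drier and switch it on

## Task

The brown child's shoe on its wooden last has a freshly inked black sole edge. With the isolator still off, set the shoe down gently on the drier's narrow sloping orange rest, sole flat on it, toe towards the blower, centred and in line so that the edge hangs clear all round, and let go; then turn the isolator handle fully from off (red dot) to on (green dot). Leave everything else on the bench undisturbed.

Things in the scene. Friction and masses are not known exactly. Their poses are not given: they have to be found in the camera images.
- shoe: brown child's shoe on its last, upright; black sole 10 thick, 175 long, 65 wide at the ball, 48 at the waist; about 0.4 kg. Origin: underside of the sole, midway from heel to toe (centre of gravity above it, within 20). x to the toe, z up. Top line 56 above the underside; out of it stands the last's pale wooden cone, 50 (x) by 30 (y), up to 106 high, centred 30 behind the origin
- shoe_grip (a point): point in the wooden cone, 86 above the underside and 30 behind the shoe's origin: good to grip, across the 30 width, tool down, fingertips down to 60 above the underside
- shoe_toe (a point): tip of the toe, 87.5 ahead of the shoe's origin, 5 above the underside
- drier: fixed green bench drier: base plate 340 by 130, 12 thick. Origin under the middle of the rest; x towards the blower, z up. The blower is a box 165 high on the base, its grille 138 ahead of the origin, its body reaching 250 ahead, 125 wide
- rest: the drier's rest: a fixed narrow bar 110 long (x), 24 wide (y), orange top, on two posts inside its length. Origin: middle of its top face, 100 above the bench. x runs along the bar towards the blower and rises at 10 degrees (0.175 rad); z is square to the top face
- isolator: fixed grey box 90 by 90, 80 high, yellow top plate with a red dot (off) on its +x side and a green dot (on) on its -y side; origin under its centre, z up; cable gland on its -x side
- handle (a joint): the isolator's handle, a black bar on the box's top turning about the vertical: 0 = off, its white end at the red dot (isolator +x); 1.571 = on, white end at the green dot (isolator -y). Grows clockwise seen from above. Springs snap it into the nearer detent (hump at 0.785); turning takes about 0.1 N m
- handle_grip (a point): on the handle's axis, in the bar, 109 above the bench. The bar is 60 long (28 from axis to the black end, 32 to the white end), 14 wide, from 86 to 120 above the bench; grip it across the 14 width, from above
- bare_last: bare tan wooden last without a sole, no shoe on it; same size and form as the shoe, standing on the bench. Leave it
- ink_bottle: grey bottle with green cap, 56 dia, 110 high, origin under its centre
- cement_jar: white jar with red lid, 72 dia, 85 high, origin under its centre
- polish_tin: flat blue tin, 72 dia, 24 high, origin under its centre
- brush: small flat brush lying on the bench, steel ferrule and wooden handle, origin near its middle
- driver: screwdriver with red handle, about 200 long, lying on the bench, origin near its middle

How it is judged (in metres and radians):
On the way, in this order (a step that is already met when the one before it is completed fails the run):
1. shoe resting on the rest, let go, with the isolator still off (x of shoe in the frame of rest between -0.025 and 0.025 m and y of shoe in the frame of rest between -0.01 and 0.01 m and z of shoe in the frame of rest between -0.005 and 0.006 m and x of shoe_toe in the frame of rest above 0.03 m and angle between the x axis of shoe and the x axis of rest, either way round below 0.17 rad and angle between the z axis of shoe and the z axis of rest, either way round below 0.1 rad and contact force between shoe and the fingers below 0.1 N and linear speed of shoe below 0.02 m/s and value of joint handle below 0.3 rad), for 0.3 s.
2. isolator turned on with the shoe on the rest (x of shoe in the frame of rest between -0.025 and 0.025 m and y of shoe in the frame of rest between -0.01 and 0.01 m and z of shoe in the frame of rest between -0.005 and 0.006 m and x of shoe_toe in the frame of rest above 0.03 m and angle between the x axis of shoe and the x axis of rest, either way round below 0.17 rad and angle between the z axis of shoe and the z axis of rest, either way round below 0.1 rad and contact force between shoe and the fingers below 0.1 N and linear speed of shoe below 0.02 m/s and value of joint handle above 1.4 rad), for 0.2 s.
At the end, for the whole second after the job is handed in: The shoe is at rest on the drier's rest, not held: its origin within 25 mm along and 10 mm across the middle of the rest and on its surface (-5 to +6 mm), in line with it within 0.17 rad, sole flat within 0.10 rad, toe towards the blower; the isolator handle is on (above 1.4 rad) (all of step 2); the robot touches nothing.
It fails at once if the shoe is dropped (falls unheld faster than 0.45 m/s, about 10 mm of fall) (linear speed of shoe above 0.45 m/s and contact force between shoe and the fingers below 0.1 N).
It fails at once if the shoe hits the drier hard (over 40 N) (contact force between shoe and drier above 40 N).
It fails at once if another thing on the bench is disturbed (moved more than 30 mm) (distance of any of bare_last, ink_bottle, cement_jar, polish_tin, brush, driver from where it was at the start of the episode above 0.03 m).
It also fails if it takes over 58 s, if anything falls off the work surface, if the arm or the gripper's body presses on something with over 40 N, if the wrist force passes 120 N, or if a joint passes its speed limit or range.

## Robot

A 6-joint arm with a two-finger parallel gripper is mounted at the origin on the work surface. World frame = base frame: x ahead of the robot, y to its left, z up, the work surface at z = 0. Lengths are in m, angles in degrees, forces in N, time in s.
With the tool pointing down it reaches from about 0.35 to 0.875 m from the base axis. Payload 4.2 kg.
Tool frame: the origin (TCP) lies at the very end of the fingers, on their centre line; the grasp point (between the pads) lies 19 mm behind it; z points along the fingers, y is the line along which they close (so a half turn about z gives the same grasp; the last joint's range is limited). The gripper opens to 87 mm and grips with 3 to 60 N. Pads are 19 mm wide; open, the fingers measure 117 mm over their backs; the gripper's body (75 mm by 190 mm) begins 51 mm behind the grasp point.
Start: joints at [-49.24, 22.042, 0.453, 0, -68.411, -14.817], TCP at [0.273, -0.562, 0.223] pointing down, gripper open.
Joint ranges: [-179.83, 179.83], [-69.29, 118.12], [-61.27, 80.66], [-181.25, 117.63], [-171.15, -9.14], [-177.46, 177.46]. Speed limits (degrees/s): [159.86, 159.86, 180, 180, 180, 180].

## Interface

Orientations are given as a 3x3 rotation matrix whose columns are the frame's x, y, z axes.
In Python, from station import r gives the robot as it stands.
- The arm moves only by the tool jog_arm, never from a script. Its argument "plan" is text: rows parted by semicolons, each of 7 numbers parted by spaces: the shift along the tool's x, y, z normalised to -1 to 1, where 1 is 0.025 m, then the turn, a rotation vector about the tool's x, y, z normalised to -1 to 1, where 1 is 8 degrees, then the closure, from -1 (fully open) to 1 (shut). A call has exactly 10 rows; each row shifts and turns the commanded pose from where the row before left it, along the tool's axes as they then stand; what a row does not reach is not made up. A row lasts 1/10 s, in which the tool goes at most 50 mm and 8.59 degrees, less where a joint would pass 70% of its speed; a pose out of reach is approached as far as the arm can. A call with a number of a shift or a turn outside -1 to 1 is refused whole. A call with a gripper value outside its range is refused whole. The fingers move at their own pace and stop on an object; the grip force is fixed at half the most. Time passes only in rows, so rows that do not move let the fingers close, or fill a call up. It gives the time, the measured TCP pose, the force, the opening and the grip force at its end, in the units of the state.
- r.sense(): the state, without advancing time (a new reading comes with each control period).
- r.capture(name): name is "side" or "top" or "wrist"; returns (picture, depth): 480x640x3 uint8, red, green, blue; 480x640 float32, m along the optical axis (not along the pixel's ray), 0 where there is no reading.
- r.get_calibration(name): a dict with "mtx" (3x3 intrinsics, pixels), "distortion" ([k1, k2, p1, p2, k3] as OpenCV has them; the pictures are not rectified), "extrinsics" (4x4, takes a point from camera to world coordinates). Camera axes: x right, y up, looking along -z (the intrinsics and any distortion apply to the point x, -y, -z); pixel columns grow to the right and rows downward; lengths in m; the calibration is good to about 2 mm. A picture is of the moment at which its call begins: read the wrist's pose just before it. get_calibration takes no time and is no camera call; for the wrist camera it gives the pose at the moment of the call.
- r.finish_job(): hands the job in; it is judged then, once.
The state is a dict: "time_s": time; "joints": joint angles; "joint_velocities": joint speeds; "effort": joint torques, N m; "tcp_pos": TCP position; "ee_rot": TCP orientation; "wrist_force": force on the tool from outside, world axes, zero at the start; "moment": the same for the moment, N m; "gripper_width": opening from 0.0 (shut) to 1.0 (fully open); "gripper_force": force on a finger pad.
Only numpy, scipy, OpenCV 4.12 (cv2) and the standard library are available. Lean on these libraries where they do the work, as an engineer would, in place of code of your own. Each camera call takes 0.05 s, during which the arm holds its last target. There are 200 camera calls.

## Working session

There is one attempt and no reset: what is moved stays moved. The work goes in short steps, Python scripts to look and compute and a tool call to move; the robot and the scene stay as the last step left them, time stands still between calls to the robot, and variables do not carry over. Pictures are saved under pics/ and viewed, at most 10 in all, crops included, and the job is handed in when it is done.

Besides the shell and the picture viewer there is one more tool, called as name(argument=value, ...), one argument or row to a line, values as JSON. jog_arm: Moves the arm, as the interface text tells. Scaled input: -1 to 1 covers 0.025 m each way for a shift and 8 degrees each way for a turn. Its arguments: {"type":"object","properties":{"plan":{"type":"string"}},"required":["plan"]}

```bash
mkdir -p pics; cat > h.py <<'E'
import numpy as np, cv2
from station import r
def cap(n):
    c=r.get_calibration(n); p,d=r.capture(n); return p,d,c
def pts(d,c):
    K=np.array(c["mtx"]);D=np.array(c["distortion"]);T=np.array(c["extrinsics"])
    v,u=np.mgrid[0:480,0:640]
    n=cv2.undistortPoints(np.stack([u,v],-1).reshape(-1,1,2).astype(float),K,D).reshape(480,640,2)
    P=np.stack([n[...,0]*d,-n[...,1]*d,-d],-1)
    return P@T[:3,:3].T+T[:3,3]
E
python3 - <<'E'
from h import *
for n in("top","side"):
    p,d,c=cap(n); cv2.imwrite(f"pics/{n}0.png",p[...,::-1]); np.savez(f"{n}0.npz",p=p,P=pts(d,c),d=d)
    print(n,np.array(c["extrinsics"]).round(3).tolist(),(d>0).mean())
s=r.sense();print(s["time_s"],s["tcp_pos"],np.array(s["ee_rot"]).round(3).tolist(),s["gripper_width"])
E
```

```text
top [[-0.009, 0.989, -0.148, 0.443], [-1.0, -0.007, 0.012, 0.078], [0.011, 0.148, 0.989, 0.856], [0.0, 0.0, 0.0, 1.0]] 0.9959993489583333
side [[-0.969, 0.196, -0.151, 0.387], [-0.247, -0.721, 0.648, 0.724], [0.018, 0.665, 0.747, 0.829], [0.0, 0.0, 0.0, 1.0]] 0.995986328125
0.1 [ 0.27319131 -0.56152422  0.22158093] [[-0.899, -0.437, -0.001], [-0.437, 0.899, 0.002], [0.0, 0.002, -1.0]] 1.0008365834616353
```

View pics/top0.png

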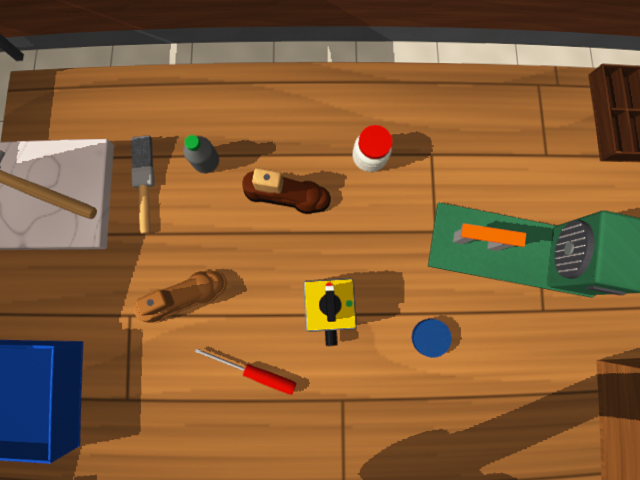

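View pics/side0.png

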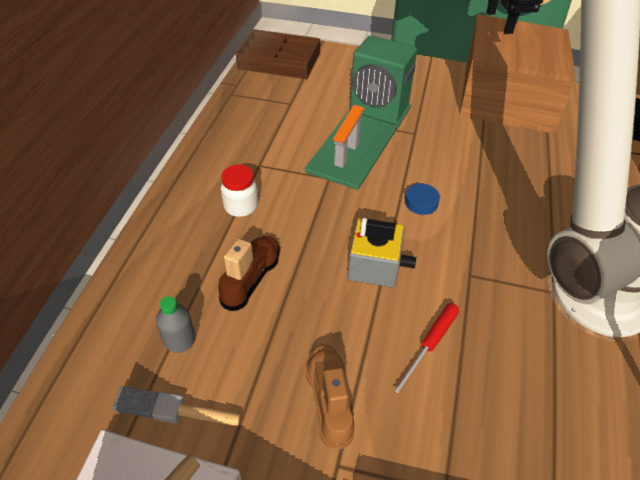

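The top view shows the shoe (cone at 267,180, toe at 325,200), the orange rest (493,235) with the blower on the right, and the isolator (330,305) with its white end up (+x). The side view confirms this: cone at 238,258, rest at 348,125, isolator at 377,235.

```bash
cat >m.py <<'E'
from h import *
def blob(m):
    n,l,s,_=cv2.connectedComponentsWithStats(m.astype(np.uint8)); return l==1+np.argmax(s[1:,4])
def rect(Q):
    (c,wh,a)=cv2.minAreaRect((Q[:,:2]*1000).astype(np.float32)); return np.round(c,1),np.round(wh,1),round(a,1)
if __name__=="__main__":
  for n,(sh,iso) in {"top":((235,160,340,220),(295,270,365,350)),"side":((210,225,290,315),(340,210,420,290))}.items():
    z=np.load(f"{n}0.npz");p=z["p"];P=z["P"]
    hsv=cv2.cvtColor(p,cv2.COLOR_RGB2HSV);H,S,V=[hsv[...,i].astype(int) for i in range(3)]
    Z=P[...,2]
    def roi(b):
        m=np.zeros((480,640),bool);m[b[1]:b[3],b[0]:b[2]]=1;return m
    R=roi(sh)
    m=blob(R&(Z>0.100)&(Z<.115));Q=P[m];print(n,"cone",len(Q),Q.mean(0).round(4),rect(Q))
    m=blob(R&(Z>0.008)&(Z<.06));Q=P[m];print(" shoe",len(Q),rect(Q))
    m=blob((H>5)&(H<16)&(S>200)&(V>180)&(Z>.08)&(Z<.13));Q=P[m];m2=Q.mean(0)
    A=np.c_[Q[:,:2]-m2[:2],np.ones(len(Q))];co=np.linalg.lstsq(A,Q[:,2],rcond=None)[0]
    print(" rest",len(Q),m2.round(4),rect(Q),"grad",co.round(3),np.degrees(np.arctan2(co[1],co[0])))
    R=roi(iso)
    m=blob(R&(Z>.112)&(Z<.128));Q=P[m];print(" handle",len(Q),Q.mean(0).round(4),rect(Q))
    m=blob(R&(H>22)&(H<32)&(S>200)&(V>120)&(Z>.07));Q=P[m];print(" plate",len(Q),rect(Q),Q[:,2].mean())
E
python3 m.py
```

```text
top cone 436 [0.6622 0.1608 0.1056] (array([663.3, 161.5]), array([50.1, 29. ]), 78.5)
 shoe 1841 (array([659.8, 130.4]), array([172.3,  62.5]), 75.9)
 rest 849 [ 0.5581 -0.2403  0.1004] (array([ 558.2, -240. ]), array([107.8,  24.8]), 78.8) grad [-0.023 -0.174  0.1  ] -97.5649198890407
 handle 304 [0.4417 0.0514 0.1199] (array([442.2,  51.3]), array([59.6, 14. ]), 2.9)
 plate 1684 (array([440.1,  51.3]), array([83.6, 83.4]), 2.9) 0.0839440047129982
side cone 413 [0.6616 0.1646 0.105 ] (array([662.7, 162.4]), array([50.4, 30.5]), 79.7)
 shoe 1942 (array([653.2, 136.2]), array([169.8,  54.2]), 78.9)
 rest 405 [ 0.5582 -0.2373  0.0995] (array([ 558. , -239.8]), array([110.2,  24.5]), 78.9) grad [-0.051 -0.157  0.099] -108.08137336626835
 handle 288 [0.442  0.0546 0.1182] (array([442.4,  53.3]), array([59.3, 16.7]), 3.1)
 plate 803 (array([428.3, 367.1]), array([ 81.5, 715.8]), 2.1) 0.0843685069253063
```

```bash
cat >g.py <<'E'
import sys
from h import *
from scipy.spatial.transform import Rotation as Ro
def tool(yaw,pitch=0):  # tool down, x at yaw deg; pitch about own y
    return (Ro.from_euler('z',yaw,degrees=True)*Ro.from_matrix(np.diag([1.,-1,-1]))*Ro.from_euler('y',pitch,degrees=True)).as_matrix()
def go(p,yaw,pitch=0):
    s=r.sense();R=np.array(s["ee_rot"]);T=tool(yaw,pitch);e=np.array(p)-s["tcp_pos"]
    print("units in now-axes",(R.T@e/.025).round(2),"in goal-axes",(T.T@e/.025).round(2),"turn",(np.degrees(Ro.from_matrix(R.T@T).as_rotvec())/8).round(2),s["tcp_pos"].round(4),s["joints"])
if __name__=="__main__": go([float(v) for v in sys.argv[1:4]],*[float(v) for v in sys.argv[4:]])
E
python3 g.py 0.6628 0.162 0.22 -101
```

```text
units in now-axes [-26.67  19.21   0.1 ] in goal-axes [-31.38  -9.78   0.06] turn [ 0.01  0.01 -6.63] [ 0.2732 -0.5615  0.2216] [-4.92415029e+01  2.20851257e+01  3.87784621e-01 -2.61804240e-02
 -6.84121923e+01 -1.48166182e+01]
```

jog_arm(
  plan="0 0 -0.4 0 0 -0.95 -1;0 0 -0.4 0 0 -0.95 -1;0 0 -0.4 0 0 -0.95 -1;0 0 0 0 0 -0.95 -1;0 0 0 0 0 -0.95 -1;0 0 0 0 0 -0.95 -1;0 0 0 0 0 -0.95 -1;-1 -0.3 0 0 0 0 -1;-1 -0.3 0 0 0 0 -1;-1 -0.3 0 0 0 0 -1",
)

```text
time_s: 1.1
tcp_pos: [0.3097, -0.4916, 0.2518]
ee_rot: [[-0.189, -0.982, -0.001], [-0.982, 0.189, 0.001], [-0.001, 0.001, -1.0]]
wrist_force: [0.6, 0.5, 0.5]
gripper_width: 1.003
gripper_force: 0.0
```

jog_arm(
  plan="-1 -0.3 0 0 0 0 -1;-1 -0.3 0 0 0 0 -1;-1 -0.3 0 0 0 0 -1;-1 -0.3 0 0 0 0 -1;-1 -0.3 0 0 0 0 -1;-1 -0.3 0 0 0 0 -1;-1 -0.3 0 0 0 0 -1;-1 -0.3 0 0 0 0 -1;-1 -0.3 0 0 0 0 -1;-1 -0.3 0 0 0 0 -1",
)

```text
time_s: 2.1
tcp_pos: [0.4305, -0.26, 0.2521]
ee_rot: [[-0.188, -0.982, -0.001], [-0.982, 0.188, 0.0], [-0.0, 0.001, -1.0]]
wrist_force: [-0.1, 0.4, -0.2]
gripper_width: 0.999
gripper_force: 0.0
```

jog_arm(
  plan="-1 -0.3 0 0 0 0 -1;-1 -0.3 0 0 0 0 -1;-1 -0.3 0 0 0 0 -1;-1 -0.3 0 0 0 0 -1;-1 -0.3 0 0 0 0 -1;-1 -0.3 0 0 0 0 -1;-1 -0.3 0 0 0 0 -1;-1 -0.3 0 0 0 0 -1;-1 -0.3 0 0 0 0 -1;-1 -0.3 0 0 0 0 -1",
)

```text
time_s: 3.1
tcp_pos: [0.5512, -0.0287, 0.2521]
ee_rot: [[-0.188, -0.982, -0.001], [-0.982, 0.188, 0.0], [0.0, 0.001, -1.0]]
wrist_force: [-0.2, -0.3, 0.8]
gripper_width: 0.998
gripper_force: 0.0
```

jog_arm(
  plan="-1 -0.4 0 0 0 0 -1;-1 -0.4 0 0 0 0 -1;-1 -0.4 0 0 0 0 -1;-1 -0.4 0 0 0 0 -1;-1 -0.4 0 0 0 0 -1;-1 -0.4 0 0 0 0 -1;-1 -0.3 0 0 0 0 -1;-1 -0.3 0 0 0 0 -1;0 0 0 0 0 0 -1;0 0 0 0 0 0 -1",
)

```text
time_s: 4.1
tcp_pos: [0.6621, 0.1528, 0.2514]
ee_rot: [[-0.188, -0.982, -0.002], [-0.982, 0.188, -0.001], [0.001, 0.002, -1.0]]
wrist_force: [0.2, -0.4, -0.2]
gripper_width: 1.0
gripper_force: 0.0
```

```bash
python3 - <<'E'
from g import *
from m import *
p,d,c=cap("wrist");cv2.imwrite("pics/w1.png",p[...,::-1]);P=pts(d,c)
np.savez("w1.npz",p=p,P=P)
m=(P[...,2]>.1)&(P[...,2]<.112)&(abs(P[...,0]-.663)<.05)&(abs(P[...,1]-.162)<.05)
if m.sum()>20:
    Q=P[blob(m)];print(len(Q),Q.mean(0),rect(Q))
m=(P[...,2]>.008)&(P[...,2]<.112)&(abs(P[...,0]-.66)<.09)&(abs(P[...,1]-.132)<.12)
Q=P[blob(m)];print(len(Q),rect(Q))
go([.6628,.162,.064],-101)
E
```

```text
1909 [0.663996   0.15796596 0.10571056] (array([664.5, 159.2]), array([49.7, 29.5]), 79.9)
7957 (array([659.3, 126.7]), array([168.3,  64.3]), 77.5)
units in now-axes [-0.4   0.03  7.52] in goal-axes [-0.39  0.04  7.52] turn [ 0.01 -0.01  0.02] [0.662  0.1522 0.2519] [ 2.65506204e+01  2.65860848e+01  1.18367701e+01 -5.02523436e-03
 -7.53393987e+01 -3.74064042e+01]
```

View pics/w1.png

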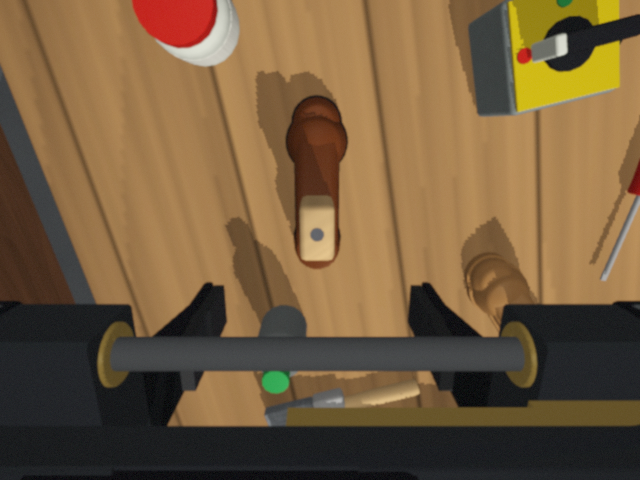

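Wrist view: cone top at (316,225), lined up with the tool, and the bottle stands clear. I'll descend and grip.

jog_arm(
  plan="-0.35 0 0.8 0 0 0 -1;0 0 1 0 0 0 -1;0 0 1 0 0 0 -1;0 0 1 0 0 0 -1;0 0 1 0 0 0 -1;0 0 1 0 0 0 -1;0 0 0.8 0 0 0 -1;0 0 0.5 0 0 0 -1;0 0 0.4 0 0 0 -1;0 0 0 0 0 0 -1",
)

```text
time_s: 5.15
tcp_pos: [0.6634, 0.1604, 0.064]
ee_rot: [[-0.189, -0.982, -0.002], [-0.982, 0.189, -0.001], [0.001, 0.002, -1.0]]
wrist_force: [0.7, -0.6, 0.8]
gripper_width: 0.998
gripper_force: 0.0
```

jog_arm(
  plan="0 0 0 0 0 0 0;0 0 0 0 0 0 1;0 0 0 0 0 0 1;0 0 0 0 0 0 1;0 0 0 0 0 0 1;0 0 0 0 0 0 1;0 0 0 0 0 0 1;0 0 0 0 0 0 1;0 0 0 0 0 0 1;0 0 0 0 0 0 1",
)

```text
time_s: 6.15
tcp_pos: [0.6643, 0.1616, 0.0654]
ee_rot: [[-0.188, -0.982, 0.001], [-0.982, 0.188, 0.001], [-0.001, -0.001, -1.0]]
wrist_force: [-0.9, 2.9, 2.6]
gripper_width: 0.344
gripper_force: 34.2
```

```bash
python3 g.py 0.564 -0.21 0.25 -101.1 10
```

```text
units in now-axes [15.35  1.14 -7.4 ] in goal-axes [16.41  1.08 -4.6 ] turn [-0.01  1.26  0.03] [0.6643 0.1616 0.0654] [ 2.71819697e+01  3.51449722e+01 -1.29961125e+00 -1.80191172e-02
 -5.34982812e+01 -3.80139331e+01]
```

jog_arm(
  plan="0 0 -0.2 0 0 0 1;0 0 -0.5 0 0 0 1;0 0 -0.9 0 0 0 1;0 0 -1 0 0 0 1;0 0 -1 0 0 0 1;0 0 -1 0 0 0 1;0 0 -1 0 0 0 1;0 0 -1 0 0 0 1;0 0 -0.7 0 0 0 1;0 0 -0.3 0 0 0 1",
)

```text
time_s: 7.15
tcp_pos: [0.6645, 0.161, 0.2576]
ee_rot: [[-0.189, -0.982, 0.003], [-0.982, 0.189, 0.001], [-0.002, -0.003, -1.0]]
wrist_force: [1.4, -0.0, -4.0]
gripper_width: 0.347
gripper_force: 34.1
```

jog_arm(
  plan="0.4 0 0 0 0 0 1;0.8 0.1 0 0 0 0 1;1 0.1 0 0 0 0 1;1 0.1 0 0 0 0 1;1 0.1 0 0 0 0 1;1 0.1 0 0 0 0 1;1 0.1 0 0 0 0 1;1 0.1 0 0 0 0 1;1 0.1 0 0 0 0 1;1 0.1 0 0 0 0 1",
)

```text
time_s: 8.15
tcp_pos: [0.5963, -0.063, 0.2534]
ee_rot: [[-0.19, -0.982, -0.004], [-0.982, 0.19, -0.0], [0.001, 0.004, -1.0]]
wrist_force: [0.7, -0.6, -4.4]
gripper_width: 0.345
gripper_force: 34.1
```

jog_arm(
  plan="1 0.1 0 0 0 0 1;1 0.1 0 0 0 0 1;1 0.1 0 0 0 0 1;0.8 0 0 0 0 0 1;0.5 0 0 0 0 0 1;0 0 0 0 0.3 0 1;0 0 0 0 0.4 0 1;0 0 0 0 0.4 0 1;0 0 0 0 0.16 0 1;0 0 0 0 0 0 1",
)

```text
time_s: 9.15
tcp_pos: [0.5703, -0.1643, 0.254]
ee_rot: [[-0.184, -0.982, -0.035], [-0.967, 0.188, -0.171], [0.175, 0.002, -0.985]]
wrist_force: [0.5, 0.1, -3.5]
gripper_width: 0.342
gripper_force: 34.1
```

```bash
cat >shoe.py <<'E'
from g import *
from m import *
def shoe():
    s=r.sense();R=np.array(s["ee_rot"]);t=np.array(s["tcp_pos"])
    for n in("top","side"):
        p,d,c=cap(n);P=pts(d,c);L=(P-t)@R  # tool coords
        cv2.imwrite(f"pics/{n}_{s['time_s']:.1f}.png",p[...,::-1])
        hsv=cv2.cvtColor(p,cv2.COLOR_RGB2HSV)
        m=(L[...,0]>-.08)&(L[...,0]<.15)&(abs(L[...,1])<.05)&(L[...,2]>0)&(L[...,2]<.067)&(hsv[...,0]<14)&(hsv[...,1]>120)&(hsv[...,2]<150)
        Q=L[blob(m)];print(n,len(Q),"shoe in tool xyz min/max",Q.min(0).round(3),Q.max(0).round(3),rect(Q))
        m=(hsv[...,0]>5)&(hsv[...,0]<16)&(hsv[...,1]>200)&(hsv[...,2]>150)&(P[...,2]>.08)&(P[...,2]<.13)
        if m.sum()>50:Q=P[blob(m)];print(" orange",len(Q),rect(Q))
        u=(p[...,0]>150)&(p[...,2]>90)&(abs(L[...,1])<.02)&(L[...,2]>-.06)&(L[...,2]<.02)&(abs(L[...,0])<.04)
shoe()
go([.566,-.1999,.1588],-101.1,10)
E
python3 shoe.py; ls pics
```

```text
top 924 shoe in tool xyz min/max [ 0.059 -0.029  0.015] [0.114 0.03  0.057] (array([87.1, -1.1]), array([59.1, 53.5]), 82.3)
 orange 64 (array([ 549.7, -242.4]), array([46.2,  5.4]), 80.7)
side 1259 shoe in tool xyz min/max [-0.058 -0.024  0.001] [0.109 0.03  0.06 ] (array([25.8,  8.1]), array([167.3,  47.2]), 7.4)
 orange 415 (array([ 558.9, -237.9]), array([112.1,  24.7]), 78.7)
units in now-axes [ 0.73 -0.08  4.03] in goal-axes [ 0.73 -0.08  4.03] turn [-0.   -0.    0.03] [ 0.5708 -0.1648  0.2548] [  4.45866349  17.7621777   -5.74594368  10.31738492 -69.50544604
 -19.19831968]
side0.png
side_9.2.png
top0.png
top_9.2.png
w1.png
```

```bash
python3 - <<'E'
import cv2
a=cv2.imread("pics/side_9.2.png")[0:240,250:500];b=cv2.imread("pics/top_9.2.png")[130:330,380:640]
a=cv2.resize(a,None,fx=1.6,fy=1.6);b=cv2.resize(b,None,fx=1.5,fy=1.5)
h=max(a.shape[0],b.shape[0]);f=lambda i:cv2.copyMakeBorder(i,0,h-i.shape[0],0,0,0)
cv2.imwrite("pics/c1.png",cv2.hconcat([f(a),f(b)]))
E
```

```text
(no output)
```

View pics/c1.png

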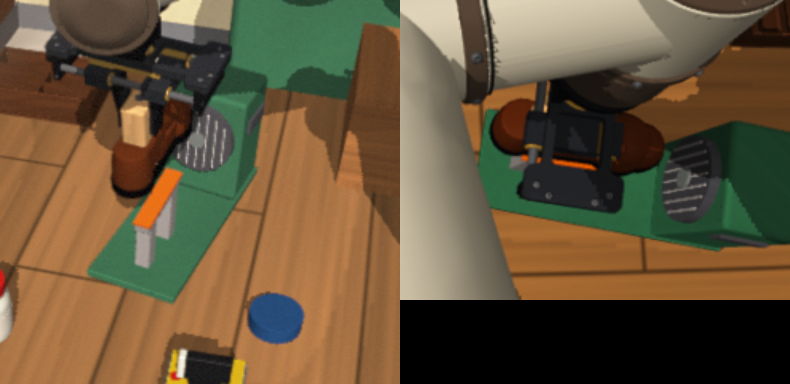

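The side crop shows the shoe held above and behind the rest with its toe to the grille, and the top crop shows it in line. Lowering to about 6 mm above.

jog_arm(
  plan="0.3 0 0 0 0 0.02 1;0.43 -0.08 0.2 0 0 0 1;0 0 0.5 0 0 0 1;0 0 0.7 0 0 0 1;0 0 0.7 0 0 0 1;0 0 0.7 0 0 0 1;0 0 0.5 0 0 0 1;0 0 0.3 0 0 0 1;0 0 0.15 0 0 0 1;0 0 0 0 0 0 1",
)

```text
time_s: 10.25
tcp_pos: [0.5666, -0.199, 0.1657]
ee_rot: [[-0.188, -0.982, -0.033], [-0.966, 0.191, -0.172], [0.175, -0.0, -0.985]]
wrist_force: [0.3, -0.5, -3.8]
gripper_width: 0.344
gripper_force: 34.1
```

```bash
python3 - <<'E'
from shoe import *
E
```

```text
top 696 shoe in tool xyz min/max [ 0.059 -0.027  0.017] [0.116 0.03  0.057] (array([83.9,  0.7]), array([51.3, 56.5]), 69.9)
side 995 shoe in tool xyz min/max [-0.057 -0.024  0.002] [0.099 0.031 0.06 ] (array([19.4, 15.2]), array([156.3,  47.5]), 15.0)
units in now-axes [-0.01  0.04  0.32] in goal-axes [-0.    0.04  0.32] turn [-0.02 -0.01  0.01] [ 0.5672 -0.1988  0.1667] [  1.03275679  21.88088532 -13.29492382  11.75195967 -57.38324547
 -18.60911788]
```

jog_arm(
  plan="0 0.03 0.06 0 0 0 1;0 0 0.05 0 0 0 1;0 0 0.05 0 0 0 1;0 0 0.04 0 0 0 1;0 0 0.04 0 0 0 1;0 0 0 0 0 0 1;0 0 0 0 0 0 1;0 0 0 0 0 0 1;0 0 0 0 0 0 1;0 0 0 0 0 0 1",
)

```text
time_s: 11.35
tcp_pos: [0.5657, -0.1997, 0.1601]
ee_rot: [[-0.188, -0.982, -0.033], [-0.966, 0.191, -0.172], [0.175, -0.001, -0.985]]
wrist_force: [0.5, 0.8, -4.6]
gripper_width: 0.342
gripper_force: 34.1
```

jog_arm(
  plan="0 0 0.02 0 0 0 1;0 0 0 0 0 0 1;0 0 0.02 0 0 0 1;0 0 0 0 0 0 1;0 0 0.02 0 0 0 1;0 0 0 0 0 0 1;0 0 0.02 0 0 0 1;0 0 0 0 0 0 1;0 0 0 0 0 0 1;0 0 0 0 0 0 1",
)

```text
time_s: 12.35
tcp_pos: [0.5656, -0.2, 0.1592]
ee_rot: [[-0.188, -0.982, -0.032], [-0.966, 0.191, -0.172], [0.175, -0.001, -0.985]]
wrist_force: [-3.4, 2.7, 4.6]
gripper_width: 0.341
gripper_force: 34.2
```

jog_arm(
  plan="0 0 -0.01 0 0 0 0.32;0 0 0 0 0 0 0.28;0 0 0 0 0 0 0.24;0 0 0 0 0 0 0.2;0 0 0 0 0 0 0.1;0 0 0 0 0 0 -0.1;0 0 0 0 0 0 -0.4;0 0 0 0 0 0 -0.4;0 0 0 0 0 0 -0.4;0 0 0 0 0 0 -0.4",
)

```text
time_s: 13.35
tcp_pos: [0.5652, -0.2003, 0.1582]
ee_rot: [[-0.188, -0.982, -0.034], [-0.966, 0.191, -0.172], [0.175, 0.0, -0.984]]
wrist_force: [0.4, -0.1, -0.6]
gripper_width: 0.69
gripper_force: 0.0
```

```bash
python3 - <<'E'
from shoe import *
E
python3 - <<'E'
import cv2,glob
f=sorted(glob.glob("pics/side_13*"))[-1];g=f.replace("side_","top_")
a=cv2.imread(f)[0:240,250:500];b=cv2.imread(g)[130:330,380:640]
a=cv2.resize(a,None,fx=1.6,fy=1.6);b=cv2.resize(b,None,fx=1.5,fy=1.5)
h=max(a.shape[0],b.shape[0]);f=lambda i:cv2.copyMakeBorder(i,0,h-i.shape[0],0,0,0)
cv2.imwrite("pics/c2.png",cv2.hconcat([f(a),f(b)]))
E
```

```text
top 718 shoe in tool xyz min/max [ 0.056 -0.024  0.012] [0.113 0.03  0.057] (array([84.8,  3. ]), array([49.8, 54.2]), 57.5)
side 824 shoe in tool xyz min/max [-0.058 -0.025  0.   ] [0.093 0.038 0.06 ] (array([14.1, 20.6]), array([149.2,  49.9]), 21.9)
units in now-axes [-0.01 -0.02 -0.02] in goal-axes [-0.01 -0.02 -0.02] turn [-0.   -0.01  0.01] [ 0.5654 -0.2002  0.1583] [  0.88416604  22.25495733 -14.0801393   11.8927041  -56.33522708
 -18.75153269]
```

View pics/c2.png

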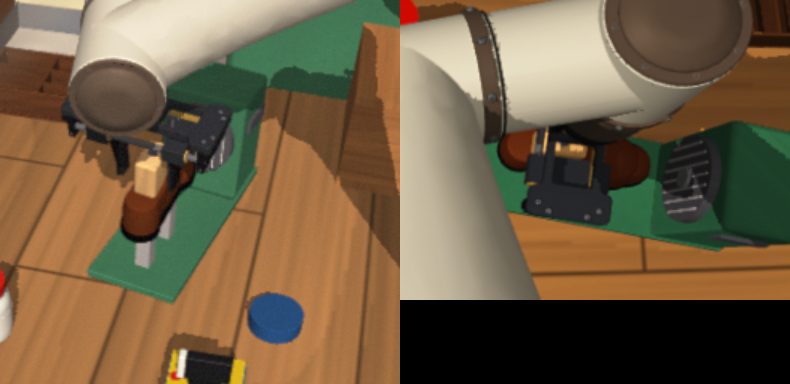

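The crops show the shoe sitting on the rest, fingers clear of the cone on both sides. Retracting along the tool axis.

jog_arm(
  plan="0 0 -0.3 0 0 0 -0.4;0 0 -0.6 0 0 0 -0.4;0 0 -1 0 0 0 -0.4;0 0 -1 0 0 0 -0.4;0 0 -1 0 0 0 -0.4;0 0 -1 0 0 0 -0.4;0 0 0 0 -0.6 0 -0.4;0 0 0 0 -0.66 0 -0.4;0 0 0 0 0 0 -0.4;0 0 0 0 0 0 -0.4",
)

```text
time_s: 14.45
tcp_pos: [0.5695, -0.1795, 0.2794]
ee_rot: [[-0.192, -0.981, 0.001], [-0.981, 0.192, -0.002], [0.001, -0.001, -1.0]]
wrist_force: [0.1, -0.8, 0.2]
gripper_width: 0.701
gripper_force: 0.0
```

```bash
python3 g.py 0.4403 0.0515 0.25 3.0
```

```text
units in now-axes [-8.08  6.85  1.16] in goal-axes [-4.68 -9.5   1.18] turn [ 0.000e+00 -1.000e-02 -1.301e+01] [ 0.5695 -0.1795  0.2794] [ -1.92917379  17.38684929   1.69814191   0.08898055 -74.26513023
  -9.16428748]
```

jog_arm(
  plan="-0.8 0.7 0 0 0 0 -0.4;-0.8 0.7 0 0 0 0 -0.4;-0.8 0.7 0 0 0 0 -0.4;-0.8 0.7 0 0 0 0 -0.4;-0.8 0.7 0 0 0 0 -0.4;-0.8 0.7 0 0 0 0 -0.4;-0.8 0.7 0 0 0 0 -0.4;-0.8 0.7 0 0 0 0 -0.4;-0.8 0.6 0 0 0 0 -0.4;-0.9 0.6 0 0 0 0 -0.4",
)

```text
time_s: 15.45
tcp_pos: [0.4404, 0.0531, 0.2787]
ee_rot: [[-0.19, -0.982, 0.0], [-0.982, 0.19, -0.002], [0.002, -0.001, -1.0]]
wrist_force: [0.6, 0.1, -0.2]
gripper_width: 0.7
gripper_force: 0.0
```

jog_arm(
  plan="0 0 0 0 0 -1 -0.4;0 0 0 0 0 -1 -0.4;0 0 0 0 0 -1 -0.4;0 0 0 0 0 -1 -0.4;0 0 0 0 0 -1 -0.4;0 0 0 0 0 -1 -0.4;0 0 0 0 0 -1 -0.4;0 0 0 0 0 -1 -0.4;0 0 0 0 0 -1 -0.4;0 0 0 0 0 -1 -0.4",
)

```text
time_s: 16.45
tcp_pos: [0.441, 0.0524, 0.2785]
ee_rot: [[0.936, -0.352, -0.0], [-0.352, -0.936, -0.002], [0.001, 0.002, -1.0]]
wrist_force: [0.2, 0.3, -0.2]
gripper_width: 0.701
gripper_force: 0.0
```

jog_arm(
  plan="0 0 0 0 0 -1 -0.4;0 0 0 0 0 -1 -0.4;0 0 0 0 0 -1 -0.4;0 0 0.3 0 0 0 -0.4;0 0 0.3 0 0 0 -0.4;0 0 0.3 0 0 0 -0.4;0 0 0.3 0 0 0 -0.4;0 0 0 0 0 0 -0.4;0 0 0 0 0 0 -0.4;0 0 0 0 0 0 -0.4",
)

```text
time_s: 17.45
tcp_pos: [0.4417, 0.0523, 0.2491]
ee_rot: [[0.999, 0.052, 0.001], [0.052, -0.999, -0.0], [0.001, 0.0, -1.0]]
wrist_force: [0.3, 0.5, 0.1]
gripper_width: 0.7
gripper_force: 0.0
```

```bash
python3 - <<'E'
from g import *
from m import *
for n in("wrist","top"):
    p,d,c=cap(n);P=pts(d,c);cv2.imwrite(f"pics/{n}3.png",p[...,::-1])
    m=(P[...,2]>.112)&(P[...,2]<.13)&(abs(P[...,0]-.442)<.04)&(abs(P[...,1]-.052)<.04)
    if m.sum()>20:Q=P[blob(m)];print(n,len(Q),Q.mean(0),rect(Q))
    hsv=cv2.cvtColor(p,cv2.COLOR_RGB2HSV)
    if n=="top":
        m=(abs(P[...,0]-.558)<.06)&(abs(P[...,1]+.238)<.095)&(P[...,2]>.09)
        Q=P[m];print("shoe",len(Q),rect(Q))
        m&=(P[...,2]>.17)
        if m.sum()>20:Q=P[blob(m)];print("cone",len(Q),Q.mean(0),rect(Q))
go([.4403,.0515,.092],3)
E
```

```text
wrist 1228 [0.44318836 0.05012439 0.1201501 ] (array([441.9,  49.9]), array([59.3, 13.2]), 2.7)
shoe 3206 (array([ 559.4, -237.9]), array([174. ,  61.9]), 75.6)
cone 722 [ 0.5641942  -0.19224522  0.19570153] (array([ 566.9, -194.5]), array([50.8, 30.3]), 78.9)
units in now-axes [-0.07  0.03  6.29] in goal-axes [-0.06  0.03  6.29] turn [-0.   -0.01 -0.  ] [0.4417 0.0523 0.2492] [ 2.78299528e+01  2.86633312e+00 -2.07825649e+01  2.57101385e-02
 -6.62816131e+01  6.51306262e+01]
```

View pics/top3.png

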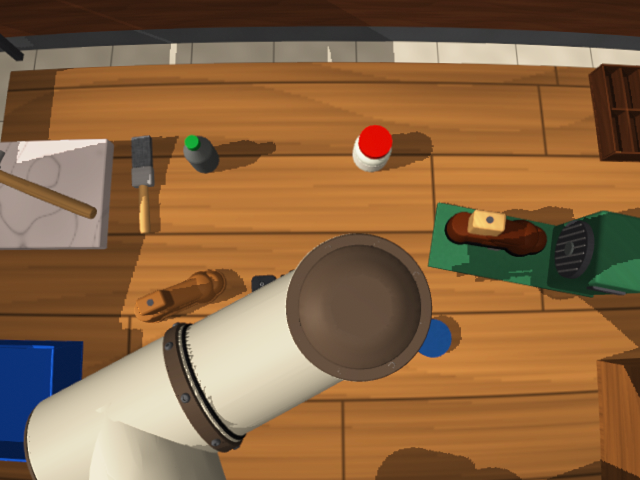

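The shoe sits in line on the rest (cone top at 487,222, where it should be). Next, descend on the handle and grip it.

jog_arm(
  plan="-0.07 0.04 0.7 0 0 0 -0.4;0 0 1 0 0 0 -0.4;0 0 1 0 0 0 -0.4;0 0 1 0 0 0 -0.4;0 0 1 0 0 0 -0.4;0 0 0.7 0 0 0 -0.4;0 0 0.4 0 0 0 -0.4;0 0 0.3 0 0 0 -0.4;0 0 0 0 0 0 -0.4;0 0 0 0 0 0 -0.4",
)

```text
time_s: 18.55
tcp_pos: [0.4404, 0.0514, 0.097]
ee_rot: [[0.999, 0.052, 0.002], [0.052, -0.999, 0.0], [0.002, -0.0, -1.0]]
wrist_force: [-0.2, -0.2, -0.0]
gripper_width: 0.702
gripper_force: 0.0
```

jog_arm(
  plan="0 0 0 0 0 0 0.4;0 0 0 0 0 0 1;0 0 0 0 0 0 1;0 0 0 0 0 0 1;0 0 0 0 0 0 1;0 0 0 0 0 0 1;0 0 0 0 0 0 1;0 0 0 0 0 0 1;0 0 0 0 0 0 1;0 0 0 0 0 0 1",
)

```text
time_s: 19.55
tcp_pos: [0.4398, 0.051, 0.0963]
ee_rot: [[0.999, 0.052, 0.0], [0.052, -0.999, -0.0], [0.0, 0.0, -1.0]]
wrist_force: [1.3, -2.4, -0.1]
gripper_width: 0.157
gripper_force: 30.0
```

jog_arm(
  plan="0 0 0 0 0 0.4 1;0 0 0 0 0 0.6 1;0 0 0 0 0 0.6 1;0 0 0 0 0 0.6 1;0 0 0 0 0 0.6 1;0 0 0 0 0 0.6 1;0 0 0 0 0 0.6 1;0 0 0 0 0 0.6 1;0 0 0 0 0 0.6 1;0 0 0 0 0 0.6 1",
)

```text
time_s: 20.55
tcp_pos: [0.4398, 0.0511, 0.0963]
ee_rot: [[0.724, -0.69, 0.0], [-0.69, -0.724, -0.0], [0.0, 0.0, -1.0]]
wrist_force: [0.5, -0.3, -0.1]
gripper_width: 0.155
gripper_force: 30.0
```

jog_arm(
  plan="0 0 0 0 0 0.6 1;0 0 0 0 0 0.6 1;0 0 0 0 0 0.6 1;0 0 0 0 0 0.6 1;0 0 0 0 0 0.6 1;0 0 0 0 0 0.6 1;0 0 0 0 0 0.6 1;0 0 0 0 0 0.6 1;0 0 0 0 0 0.6 1;0 0 0 0 0 0.1 1",
)

```text
time_s: 21.55
tcp_pos: [0.4399, 0.0512, 0.0963]
ee_rot: [[0.045, -0.999, 0.001], [-0.999, -0.045, -0.0], [0.0, -0.001, -1.0]]
wrist_force: [1.3, -1.0, -0.9]
gripper_width: 0.157
gripper_force: 30.0
```

Turned 90.4° (yaw 3° to −87.4°). Releasing and rising.

jog_arm(
  plan="0 0 0 0 0 0 0.5;0 0 0 0 0 0 0;0 0 0 0 0 0 -0.3;0 0 0 0 0 0 -0.3;0 0 0 0 0 0 -0.3;0 0 0 0 0 0 -0.3;0 0 -0.4 0 0 0 -0.3;0 0 -0.8 0 0 0 -0.3;0 0 -1 0 0 0 -0.3;0 0 -1 0 0 0 -0.3",
)

```text
time_s: 22.55
tcp_pos: [0.4397, 0.0511, 0.1779]
ee_rot: [[0.045, -0.999, 0.001], [-0.999, -0.045, -0.0], [0.0, -0.001, -1.0]]
wrist_force: [0.4, -1.1, -0.3]
gripper_width: 0.649
gripper_force: 0.0
```

jog_arm(
  plan="0 0 -1 0 0 0 -0.3;0 0 -1 0 0 0 -0.3;0 0 -1 0 0 0 -0.3;0 0 0 0 0 0 -0.3;0 0 0 0 0 0 -0.3;0 0 0 0 0 0 -0.3;0 0 0 0 0 0 -0.3;0 0 0 0 0 0 -0.3;0 0 0 0 0 0 -0.3;0 0 0 0 0 0 -0.3",
)

```text
time_s: 23.55
tcp_pos: [0.4397, 0.0512, 0.2511]
ee_rot: [[0.045, -0.999, -0.0], [-0.999, -0.045, -0.0], [0.0, 0.0, -1.0]]
wrist_force: [0.1, 0.3, 1.1]
gripper_width: 0.651
gripper_force: 0.0
```

```bash
python3 - <<'E'
from m import *
for n in("wrist","side","top"):
    p,d,c=cap(n);P=pts(d,c);cv2.imwrite(f"pics/{n}4.png",p[...,::-1])
    m=(P[...,2]>.112)&(P[...,2]<.13)&(abs(P[...,0]-.442)<.04)&(abs(P[...,1]-.052)<.04)
    if m.sum()>20:Q=P[blob(m)];print(n,len(Q),Q.mean(0),rect(Q))
m=(abs(P[...,0]-.558)<.08)&(abs(P[...,1]+.22)<.095)&(P[...,2]>.17)
Q=P[blob(m)];print("cone",Q.mean(0),rect(Q));s=r.sense();print(s["wrist_force"],s["tcp_pos"])
E
```

```text
wrist 1224 [0.44073181 0.04660427 0.12006013] (array([440.6,  47.9]), array([13.5, 59.6]), 2.0)
side 222 [0.44058999 0.05418441 0.11886496] (array([440.9,  50.8]), array([14.1, 62. ]), 2.8)
cone [ 0.5641201  -0.19225424  0.19557096] (array([ 566.3, -195.2]), array([51.9, 29.3]), 79.3)
[ 0.93873031 -0.18313532  0.15938394] [0.43973909 0.05120231 0.25126891]
```

View pics/side4.png

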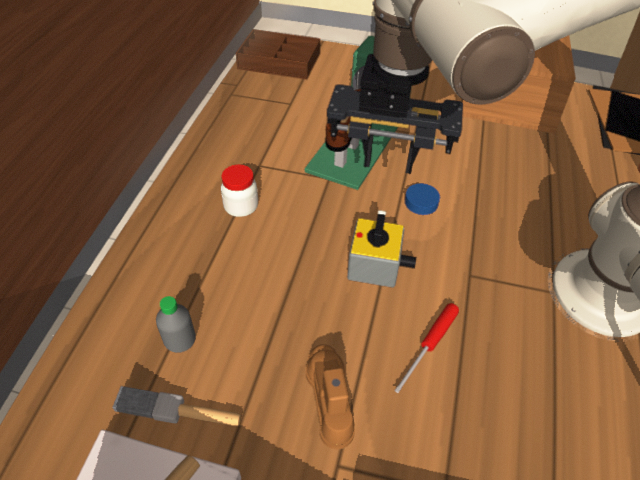

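The handle now points at the green dot (378,225), turned about 90°. The shoe is unmoved and the robot is clear.

```bash
python3 -c "from station import r;print(r.finish_job())"
```

```text
the job is handed in; nothing more can be done
None
```

I handed the job in at about 24 s: the shoe is on the rest, in line with its toe to the blower and let go, the isolator is turned about 90° to on, the other things look unmoved and the arm is clear; the station gave no verdict.

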